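# Refit the lift spring on the can riser's slotted post

### The job

Refit the can riser's spring: pick the coil spring up by the collar at its top and thread it, foot first, over the slotted guide post, twisting it a little whenever it snags, so that the bent-in wire end finds the slot, gets round the step in it and the foot comes fully home on the base plate. Let go and leave the spring standing there upright, and leave the other things on the table where they are.

Things in the scene. Friction and masses are not known exactly. Their poses are not given: they have to be found in the camera images.
- spring: Coil spring, bare steel, standing upright: 50 mm across the coils, 38 mm free inside, 88 mm tall, wire 6 mm, about 250 g. Origin: on its axis at the underside of the foot; z up its axis. Open right through. It gives lengthwise, about 0.75 N per mm, 24 mm at most. At the foot its wire ends in a bent-in tang on the local +x side (see spring_tang).
- spring_tang (a point): Inner end of the tang, the spring wire's bent-in end: a straight round pin, 5 mm thick, 3 mm above the foot's underside, from the coil on the spring's local +x side inward to 8 mm short of the axis. It turns with the spring.
- spring_collar (a point): On the spring's axis, 76 mm above the foot when not compressed: middle of the dark steel collar on the spring's top, a plain round ring 52 mm across and 24 mm tall (64 to 88 mm above the foot), open inside. Grip it there from above, at any angle about the axis.
- base: Base of the can riser: grey plate 150 x 120 x 20 mm (x, y, z), fixed to the table. Origin: centre of its underside. In its middle stands the slotted guide post (see post_top, post_ledge). The spring's foot must end resting on the plate's top, 20 mm above the table.
- post_top (a point): Centre of the guide post's top, 112 mm above the table. The post is an upright steel tube, 31 mm across, 23 mm bore, its top 12 mm tapered to 25 mm. One slot about 11 mm wide in its wall, open at the top, takes the spring's tang. Which way the slot faces is not measured: the base's +x side, up to 35 degrees off either way. The point's axes are the base's, not the slot's.
- post_ledge (a point): On the post's axis, 54 mm above the table: height of the ledge that ends the slot's straight upper part. In the 12 mm above this height the slot is widened anticlockwise (seen from above); centred 34 degrees (0.6 rad) round from the upper part, a second part of the same width leads straight down to the plate.
- can_a: Bystander, to be left where it is: short food can, 66 mm across and 85 mm tall. Origin: centre of its underside.
- can_b: Bystander, to be left where it is: food can, 74 mm across and 110 mm tall. Origin: centre of its underside.
- jar: Bystander, to be left where it is: glass jar, 72 mm across and 120 mm tall. Origin: centre of its underside.
- sleeve: Bystander, to be left where it is: plain grey plastic sleeve standing on end, 38 mm across, 28 mm bore, 60 mm tall. Origin: centre of its underside.
- platform: Bystander, to be left where it is: can riser's aluminium platform lying by: disc 110 mm across, 8 mm thick, with a 34 mm boss, 28 mm high in all. Origin: centre of its underside.
- carton: Bystander, to be left where it is: flat food carton, 160 x 100 x 45 mm, long side along its x. Origin: centre of its underside.
- driver: Bystander, to be left where it is: screwdriver about 200 mm long lying along its x. Origin: underside, about its middle.
- bowl: Bystander, to be left where it is: enamel bowl of fruit, 230 mm across, 145 mm high. Origin: centre of its underside.

How it is judged:
By the outcome, as a careful person would: the job done as asked, in the order asked, and still so for the second after the job is handed in, with the robot touching nothing.
It also fails if it takes over 61 s, if anything falls off the work surface, if the arm or the gripper's body presses on something with over 40 N, if the wrist force passes 120 N, or if a joint passes its speed limit or range.

### The arm

A 6-joint arm with a two-finger parallel gripper is mounted at the origin on the work surface. World frame = base frame: x ahead of the robot, y to its left, z up, the work surface at z = 0. Lengths are in m, angles in rad, forces in N, time in s.
With the tool pointing down it reaches from about 0.25 to 0.725 m from the base axis. Payload 4 kg.
Tool frame: the origin (TCP) lies at the very end of the fingers, on their centre line; the grasp point (between the pads) lies 19 mm behind it; z points along the fingers, y is the direction in which the jaws open and shut (so a half turn about z gives the same grasp; the last joint's range is limited). The gripper opens to 85 mm and grips with 20 to 120 N. Pads are 22 mm wide; open, the fingers measure 114 mm over their backs; the gripper's body (76 mm by 85 mm) begins 54 mm behind the grasp point. The pads swing forward as they close: fully open they stand 13 mm farther back than shut.
Start: joints at [1.22, 0.241, 0.005, 1.335, 0, 1.571], TCP at [0.172, 0.47, 0.231] pointing down, gripper open.
Joint ranges: [-2.72, 2.72], [-1.05, 1.87], [-1.09, 1.28], [-1.99, 2.15], [-1.42, 1.44], [-3.14, 3.14]. Speed limits (rad/s): [2.79, 2.79, 3.14, 3.14, 3.14, 3.14].

### API

Orientations are given as [roll, pitch, yaw] about the fixed x, y, z axes, in that order (R = Rz(yaw) Ry(pitch) Rx(roll)).
In Python, from rig import env gives the robot as it stands.
- The arm moves only by the shell command python3 -m jog 'ROWS' [FORCE]. ROWS is JSON, a list of rows, each an object with "fingers": the closure, from 0 (fully open) to 1 (shut); "xyz": the shift along the tool's x, y, z in mm, a list of three; "rotation": the turn, a rotation vector about the tool's x, y, z in degrees, a list of three. A call has 1 to 20 rows; each row is the pose to reach, as a shift and turn from the pose measured when the call began, along the tool's axes at that moment; what a row does not reach only later rows make up. A row lasts 1/12 s, in which the tool goes at most 41.7 mm and 7.16 degrees, less where a joint would pass 70% of its speed; a pose out of reach is approached as far as the arm can. A call with a gripper value outside its range is refused whole. The fingers move at their own pace and stop on an object; FORCE is the grip in N (left out, the last holds). Time passes only in rows, so rows that repeat a pose let the fingers close. It gives the time, the measured TCP pose, the force and the opening at its end, in the units of the state.
- env.observe(): the state, without advancing time (a new reading comes with each control period).
- env.capture(name): name is "scene" or "top" or "wrist"; returns the picture (384x512x3 uint8, blue, green, red); there is no depth.
- env.calibration(name): a dict with "fx", "fy", "cx", "cy" (pixels), "T" (4x4, takes a point from camera to world coordinates); the wrist camera has in their place "tool_from_camera" (4x4, takes a point from camera to tool coordinates, whose origin is the TCP and whose axes are the flange's). Camera axes: x right, y up, looking along -z (the intrinsics and any distortion apply to the point x, -y, -z); pixel columns grow to the right and rows downward; lengths in m; the calibration is good to about 2 mm. The wrist camera is an equidistant fisheye: a pixel r from the principal point sees the ray r / f radians off the axis. A picture is of the moment at which its call begins: read the wrist's pose just before it. calibration takes no time and is no camera call.
- env.hand_in(): hands the job in, once; it reports no verdict.
The state is a dict: "time": time; "q": joint angles; "joint_velocities": joint speeds; "effort": joint torques, N m; "ee_pos": TCP position; "tcp_rot": TCP orientation; "wrist_force": force on the tool from outside, world axes, zero at the start; "ft_torque": the same for the moment, N m; "gripper_width": finger opening in m.
Only numpy, scipy, OpenCV 4.12 (cv2) and the standard library are available. Lean on these libraries where they do the work, as an engineer would, in place of code of your own. Each camera call takes 0.05 s, during which the arm holds its last target.

## Working session

There is one attempt and no reset: what is moved stays moved. The work goes in short steps, Python scripts to look and compute and a shell command to move; the robot and the scene stay as the last step left them, time stands still between calls to the robot, and variables do not carry over. Pictures are saved under pics/ and viewed, and the job is handed in when it is done.

```bash
ls; mkdir -p pics; python3 - <<'E'
from rig import env
import cv2
s=env.observe(); print(s)
for n in ("scene","top","wrist"):
    cv2.imwrite(f"pics/{n}0.png",env.capture(n)); print(n,env.calibration(n))
E
```

```text
pics
{'time': 0.0, 'q': array([ 1.22001455e+00,  2.41424187e-01,  3.69905760e-03,  1.33521396e+00,
       -1.83779466e-05,  1.57079851e+00]), 'joint_velocities': array([-0.00156806,  0.00050121,  0.00168134, -0.0004152 , -0.00060656,
       -0.0013232 ]), 'effort': array([-9.08978218e-04, -3.72322690e+01,  2.52405846e+01,  1.69655675e-02,
        1.79310553e-05, -2.15506461e-06]), 'ee_pos': array([0.17159774, 0.46893934, 0.23039777]), 'tcp_rot': array([-3.13944989e+00,  1.83825774e-05,  2.79080873e+00]), 'wrist_force': array([ 0.65357894,  0.65455571, -0.58000313]), 'ft_torque': array([-0.03128023, -0.02446805,  0.00029149]), 'gripper_width': 0.08546164116647731}
scene {'fx': 475.90687546415944, 'fy': 475.90687546415944, 'cx': 250.84902739197696, 'cy': 183.23924991190552, 'T': array([[ 0.42569194, -0.71321545,  0.55687529,  1.35481372],
       [ 0.90483263,  0.34096977, -0.25498536, -0.32799268],
       [-0.00801814,  0.61242415,  0.79048869,  1.18894534],
       [ 0.        ,  0.        ,  0.        ,  1.        ]])}
top {'fx': 352.42399915578153, 'fy': 352.42399915578153, 'cx': 249.40553825030506, 'cy': 182.72857864428792, 'T': array([[ 0.02926218,  0.98886026, -0.14594213,  0.44577233],
       [-0.99940985,  0.0315718 ,  0.01353404,  0.0138995 ],
       [ 0.01799093,  0.14545996,  0.98920055,  1.0585365 ],
       [ 0.        ,  0.        ,  0.        ,  1.        ]])}
wrist {'fx': 297.3186396354542, 'fy': 297.3186396354542, 'cx': 252.84134113652743, 'cy': 185.20323462705028, 'tool_from_camera': array([[-8.07772967e-04,  9.62405735e-01,  2.71614705e-01,
         6.89916884e-02],
       [ 9.99999558e-01,  6.46722292e-04,  6.82449677e-04,
        -3.11549202e-04],
       [ 4.81134199e-04,  2.71615136e-01, -9.62405832e-01,
        -1.42824482e-01],
       [ 0.00000000e+00,  0.00000000e+00,  0.00000000e+00,
         1.00000000e+00]])}
```

View pics/scene0.png

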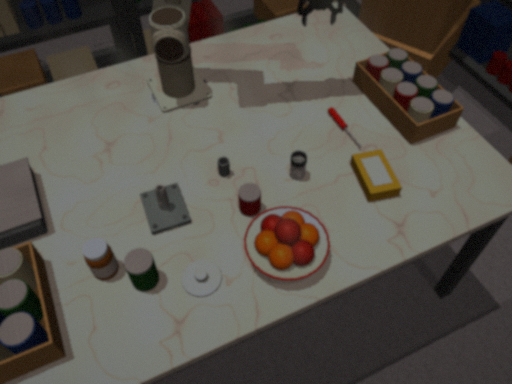

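View pics/top0.png

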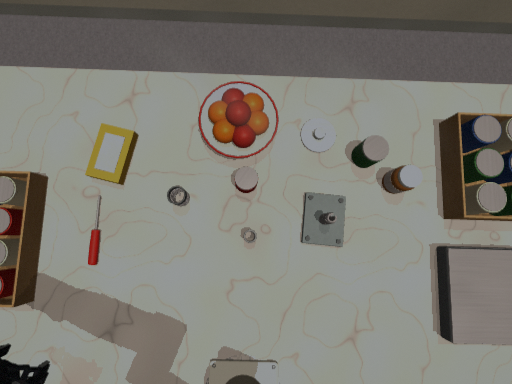

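View pics/wrist0.png

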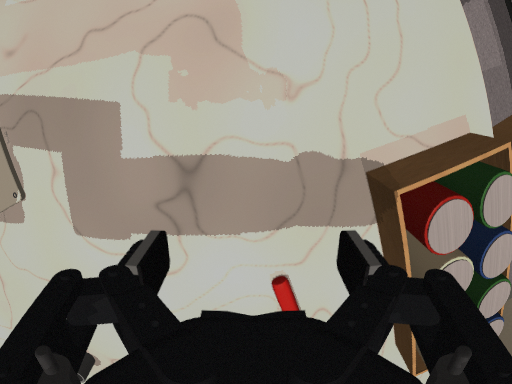

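```bash
cat > h.py <<'E'
import numpy as np, cv2
from rig import env
from scipy.spatial.transform import Rotation as R
def ray(name,u,v,T=None):
    c=env.calibration(name)
    if name=="wrist":
        s=env.observe() if T is None else T
        Tw=np.eye(4);Tw[:3,:3]=R.from_euler('xyz',s['tcp_rot']).as_matrix();Tw[:3,3]=s['ee_pos']
        M=Tw@c['tool_from_camera']
        a=(u-c['cx']);b=(v-c['cy']);r=np.hypot(a,b);th=r/c['fx']
        d=np.array([a/r*np.sin(th),-b/r*np.sin(th),-np.cos(th)]) if r>0 else np.array([0,0,-1.])
    else:
        M=c['T'];d=np.array([(u-c['cx'])/c['fx'],-(v-c['cy'])/c['fy'],-1.])
    d=M[:3,:3]@d
    return M[:3,3],d/np.linalg.norm(d)
def onz(name,u,v,z,T=None):
    o,d=ray(name,u,v,T); return o+d*(z-o[2])/d[2]
def proj(name,p,s=None):
    c=env.calibration(name)
    if name=="wrist":
        s=s or env.observe();Tw=np.eye(4);Tw[:3,:3]=R.from_euler('xyz',s['tcp_rot']).as_matrix();Tw[:3,3]=s['ee_pos']
        M=Tw@c['tool_from_camera']
    else: M=c['T']
    q=np.linalg.inv(M)@np.r_[p,1]; x,y,z=q[0],-q[1],-q[2]
    if name=="wrist":
        r=np.hypot(x,y);th=np.arctan2(r,z);return c['cx']+c['fx']*th*x/r,c['cy']+c['fx']*th*y/r
    return c['cx']+c['fx']*x/z,c['cy']+c['fy']*y/z
def tri(l):
    A=np.zeros((3,3));b=np.zeros(3)
    for o,d in l:
        P=np.eye(3)-np.outer(d,d);A+=P;b+=P@o
    x=np.linalg.solve(A,b)
    return x,[np.linalg.norm((np.eye(3)-np.outer(d,d))@(x-o)) for o,d in l]
E
python3 - <<'E'
import cv2,numpy as np
t=cv2.imread('pics/top0.png');s=cv2.imread('pics/scene0.png')
z=lambda im,x,y,w,h,k:cv2.resize(im[y:y+h,x:x+w],None,fx=k,fy=k,interpolation=cv2.INTER_NEAREST)
a=np.hstack([z(t,155,170,50,50,8),z(t,298,188,50,62,8)[:400]])
b=np.hstack([z(s,275,140,50,50,8),z(s,138,180,50,50,8)])
cv2.imwrite('pics/z1.png',a);cv2.imwrite('pics/z2.png',b)
E
```

```text
(no output)
```

View pics/z1.png

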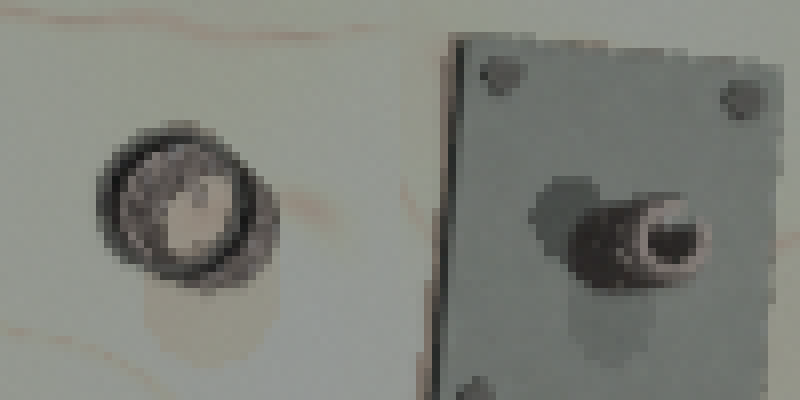

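View pics/z2.png

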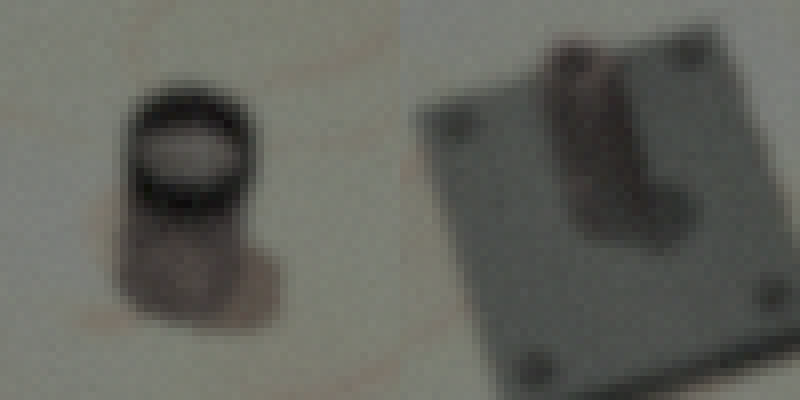

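```bash
python3 - <<'E'
from h import *
np.set_printoptions(precision=4,suppress=True)
print(onz('top',177.2,195.2,.088),onz('scene',298.8,158.5,.088),tri([ray('top',177.2,195.2),ray('scene',298.8,158.5)]))
print(onz('top',332,218,.112),onz('scene',159.9,187.1,.112),tri([ray('top',332,218),ray('scene',159.9,187.1)]))
for c in [(305.5,192.6),(345.5,195.5),(343,246),(302,244)]: print(onz('top',*c,.02))
s=env.observe(); Rm=R.from_euler('xyz',s['tcp_rot']).as_matrix();print(Rm)
E
```

```text
[0.5478 0.1988 0.088 ] [0.556  0.1995 0.088 ] (array([0.5493, 0.202 , 0.0792]), [np.float64(0.0016426857225515972), np.float64(0.0016426857225515876)])
[ 0.4968 -0.2237  0.112 ] [ 0.4969 -0.2204  0.112 ] (array([ 0.4972, -0.2219,  0.1134]), [np.float64(0.0015174205307999446), np.float64(0.0015174205307999101)])
[ 0.5746 -0.168   0.02  ]
[ 0.5697 -0.2875  0.02  ]
[ 0.4213 -0.2786  0.02  ]
[ 0.4236 -0.1587  0.02  ]
[[-0.9391  0.3436 -0.0005]
 [ 0.3436  0.9391 -0.0015]
 [-0.     -0.0016 -1.    ]]
```

```bash
python3 -m jog '[{"fingers":0,"xyz":[-100,-25,15],"rotation":[0,0,0]},{"fingers":0,"xyz":[-250,-60,40],"rotation":[0,0,0]},{"fingers":0,"xyz":[-516,-123,95],"rotation":[0,0,0]},{"fingers":0,"xyz":[-516,-123,95],"rotation":[0,0,0]},{"fingers":0,"xyz":[-516,-123,95],"rotation":[0,0,0]},{"fingers":0,"xyz":[-516,-123,95],"rotation":[0,0,0]},{"fingers":0,"xyz":[-516,-123,95],"rotation":[0,0,0]},{"fingers":0,"xyz":[-516,-123,95],"rotation":[0,0,0]},{"fingers":0,"xyz":[-516,-123,95],"rotation":[0,0,0]},{"fingers":0,"xyz":[-516,-123,95],"rotation":[0,0,0]},{"fingers":0,"xyz":[-516,-123,95],"rotation":[0,0,0]},{"fingers":0,"xyz":[-516,-123,95],"rotation":[0,0,0]},{"fingers":0,"xyz":[-516,-123,95],"rotation":[0,0,0]},{"fingers":0,"xyz":[-516,-123,95],"rotation":[0,0,0]},{"fingers":0,"xyz":[-516,-123,95],"rotation":[0,0,0]},{"fingers":0,"xyz":[-516,-123,95],"rotation":[0,0,0]},{"fingers":0,"xyz":[-516,-123,95],"rotation":[0,0,0]}]'
python3 - <<'E'
from h import *
s=env.observe();print(s)
im=env.capture('wrist');cv2.imwrite('pics/w1.png',im)
u,v=proj('wrist',[.549,.200,.06],s);print(u,v)
u=int(u);v=int(v);c=im[max(0,v-50):v+50,u-50:u+50];cv2.imwrite('pics/w1z.png',cv2.resize(c,None,fx=6,fy=6,interpolation=cv2.INTER_CUBIC))
import pickle;pickle.dump(s,open('s1.pkl','wb'))
E
```

```text
time: 1.57
ee_pos: [0.613, 0.1769, 0.1359]
tcp_rot: [-3.14, -0.001, 2.792]
wrist_force: [-0.2, -0.2, -0.0]
gripper_width: 0.0853
{'time': 1.5667, 'q': array([ 2.81433802e-01,  5.66532349e-01,  2.45033138e-01,  1.25078720e+00,
       -1.00764619e-03,  6.31041994e-01]), 'joint_velocities': array([ 0.01306999, -0.01568455, -0.00101535, -0.00270629, -0.00184176,
       -0.00260941]), 'effort': array([-7.05178566e-01, -5.08689559e+01,  2.46311384e+01, -1.39746827e-02,
       -3.39745847e-02,  1.68557792e-03]), 'ee_pos': array([0.61301265, 0.1769081 , 0.13594283]), 'tcp_rot': array([-3.13989994e+00, -6.08617790e-04,  2.79198470e+00]), 'wrist_force': array([-0.16669408, -0.20482051, -0.02784574]), 'ft_torque': array([ 0.03337001,  0.04390085, -0.00702553]), 'gripper_width': 0.08530603196151353}
253.27410891792726 104.76265981384773
```

View pics/w1.png

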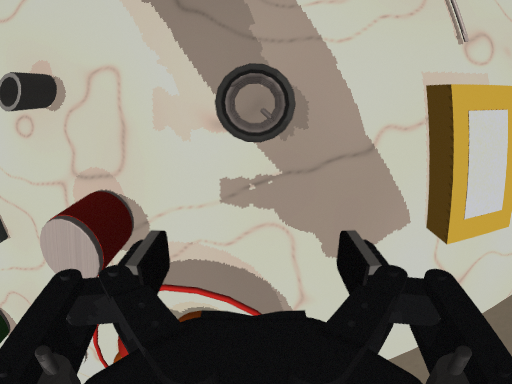

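View pics/w1z.png

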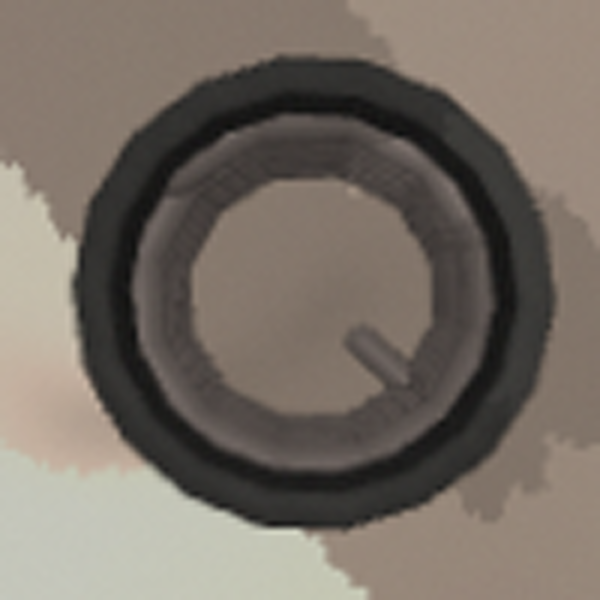

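```bash
python3 - <<'E'
from h import *
import pickle;s=pickle.load(open('s1.pkl','rb'))
f=lambda x,y:(203+(x+.5)/6-.5,54+(y+.5)/6-.5)
c=onz('wrist',*f(315,291),.088,s);print('collar',c)
for e in [(75,291),(555,291),(315,55),(315,528)]: print(1e3*np.linalg.norm(onz('wrist',*f(*e),.088,s)-c))
b=onz('wrist',*f(313,296),.004,s);print('foot',b)
i=onz('wrist',*f(352,331),.004,s);o=onz('wrist',*f(405,385),.004,s)
for p in(i,o): d=p-b; print(p,1e3*np.linalg.norm(d[:2]),np.degrees(np.arctan2(d[1],d[0])))
d=o-i;print('tang dir',np.degrees(np.arctan2(d[1],d[0])))
Rm=R.from_euler('xyz',s['tcp_rot']).as_matrix()
print(Rm, Rm.T@(c-s['ee_pos'])*1e3)
E
```

```text
collar [0.54768172 0.2017238  0.088     ]
25.470496842185923
25.506515869786284
25.409223781690933
25.483450193591263
foot [0.54805023 0.20173685 0.004     ]
[0.55513972 0.20547813 0.004     ] 8.016108529103903 27.821626227072144
[0.56570843 0.2102862  0.004     ] 19.618952929487666 25.834319243777095
tang dir 24.462447337359187
[[-9.39506898e-01  3.42528047e-01 -1.15160509e-03]
 [ 3.42529442e-01  9.39506079e-01 -1.38184957e-03]
 [ 6.08617752e-04 -1.69271585e-03 -9.99998382e-01]] [69.84978946  1.01797916 47.98369847]
```

```bash
python3 -m jog '[{"fingers":0,"xyz":[0,-10,-40],"rotation":[0,0,0]},{"fingers":0,"xyz":[5,-30,-75],"rotation":[0,0,5]},{"fingers":0,"xyz":[5,-60,-90],"rotation":[0,0,10]},{"fingers":0,"xyz":[-62,-474,-90],"rotation":[0,0,60]},{"fingers":0,"xyz":[-62,-474,-90],"rotation":[0,0,60]},{"fingers":0,"xyz":[-62,-474,-90],"rotation":[0,0,60]},{"fingers":0,"xyz":[-62,-474,-90],"rotation":[0,0,60]},{"fingers":0,"xyz":[-62,-474,-90],"rotation":[0,0,60]},{"fingers":0,"xyz":[-62,-474,-90],"rotation":[0,0,60]},{"fingers":0,"xyz":[-62,-474,-90],"rotation":[0,0,60]},{"fingers":0,"xyz":[-62,-474,-70],"rotation":[0,0,60]},{"fingers":0,"xyz":[-62,-474,-15],"rotation":[0,0,60]},{"fingers":0,"xyz":[-62,-474,-15],"rotation":[0,0,60]},{"fingers":0,"xyz":[-62,-474,-15],"rotation":[0,0,60]},{"fingers":0,"xyz":[-62,-474,-15],"rotation":[0,0,60]},{"fingers":0,"xyz":[-62,-474,-15],"rotation":[0,0,60]},{"fingers":0,"xyz":[-62,-474,-15],"rotation":[0,0,60]},{"fingers":0,"xyz":[-62,-474,-15],"rotation":[0,0,60]},{"fingers":0,"xyz":[-62,-474,-15],"rotation":[0,0,60]}]'
python3 - <<'E'
from h import *
s=env.observe();print(s['ee_pos'],np.degrees(s['tcp_rot']),s['q'])
im=env.capture('wrist');cv2.imwrite('pics/w2.png',im)
u,v=proj('wrist',[.497,-.222,.112],s);print(u,v)
u=int(u);v=int(v);print(u-50,v-50);c=im[max(0,v-50):v+50,u-50:u+50];cv2.imwrite('pics/w2z.png',cv2.resize(c,None,fx=6,fy=6,interpolation=cv2.INTER_CUBIC))
import pickle;pickle.dump(s,open('s2.pkl','wb'))
E
```

```text
time: 3.2
ee_pos: [0.5105, -0.2882, 0.1537]
tcp_rot: [3.14, 0.003, 1.748]
wrist_force: [0.1, 0.3, -0.3]
gripper_width: 0.0855
[ 0.51045771 -0.28822666  0.15365138] [1.79907107e+02 1.60532927e-01 1.00145837e+02] [-5.13432646e-01  4.49763205e-01  1.00581615e-01  1.21858028e+00
 -1.12733674e-03  8.80281430e-01]
250.8095577091344 104.79499380357989
200 54
```

View pics/w2.png

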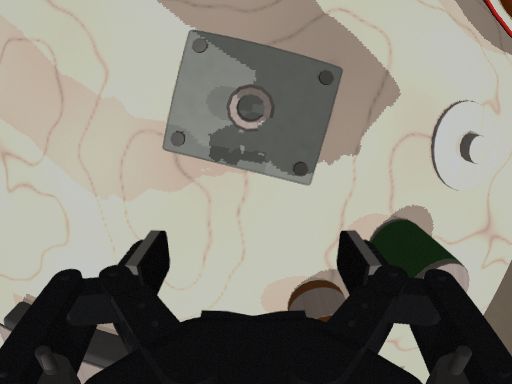

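View pics/w2z.png

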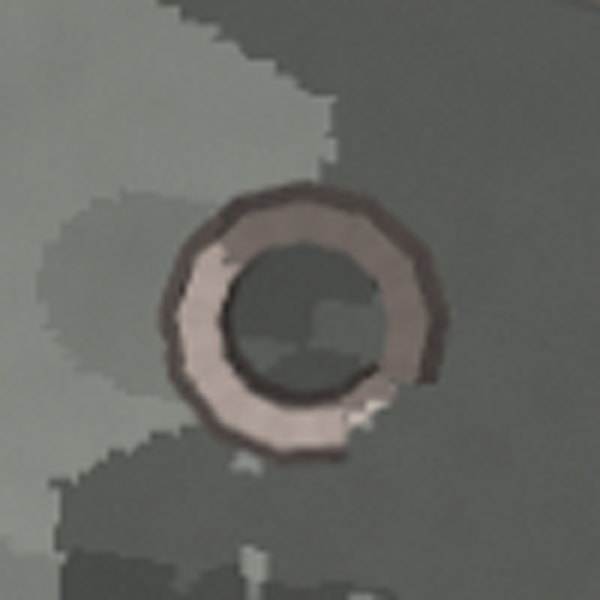

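```bash
python3 - <<'E'
from h import *
import pickle;s=pickle.load(open('s2.pkl','rb'))
f=lambda x,y:(200+(x+.5)/6-.5,54+(y+.5)/6-.5)
c=onz('wrist',*f(305,321),.1,s);print('post@.1',c)
for e in [(160,321),(450,321),(305,180),(305,462)]: print(1e3*np.linalg.norm(onz('wrist',*f(*e),.1,s)-c))
A=[]
for e in [(433,383),(345,458)]:
  d=onz('wrist',*f(*e),.1,s)-c; a=np.degrees(np.arctan2(d[1],d[0]));A.append(a);print(1e3*np.linalg.norm(d),a)
print('slot',np.mean(A))
top=[(223,320),(386,320),(305,240),(305,405)]
print('bore', onz('wrist',*f(304.5,322.5),.112,s))
# plate corners z=.02
P=[onz('wrist',*p,.02,s) for p in [(192,30),(342,68),(309,184),(164,149)]]
print(P); print('centre',np.mean(P,0))
for i in range(4):
  d=P[(i+1)%4]-P[i];print(np.linalg.norm(d),np.degrees(np.arctan2(d[1],d[0])))
E
```

```text
post@.1 [ 0.49697345 -0.22362871  0.1       ]
15.814921056881099
15.800107483113873
15.531675855513168
15.568758857308248
15.543918342598754 -15.729188810747198
15.745219062099268 -63.75223440366633
slot -39.74071160720676
bore [ 0.49698749 -0.22360013  0.112     ]
[array([ 0.43022844, -0.16053064,  0.02      ]), array([ 0.57439864, -0.17062208,  0.02      ]), array([ 0.56582849, -0.28718665,  0.02      ]), array([ 0.42114221, -0.2771773 ,  0.02      ])]
centre [ 0.49789944 -0.22387916  0.02      ]
0.14452295095974332 -4.003985086825728
0.1168791990245869 -94.20497850993199
0.14503208695601746 176.04259999882424
0.11700001016307807 85.54592058588447
```

```bash
python3 -m jog '[{"fingers":0,"xyz":[10,0,-35],"rotation":[0,0,5]},{"fingers":0,"xyz":[40,10,-60],"rotation":[0,0,10]},{"fingers":0,"xyz":[476,123,-60],"rotation":[0,0,60]},{"fingers":0,"xyz":[476,123,-60],"rotation":[0,0,60]},{"fingers":0,"xyz":[476,123,-60],"rotation":[0,0,60]},{"fingers":0,"xyz":[476,123,-60],"rotation":[0,0,60]},{"fingers":0,"xyz":[476,123,-60],"rotation":[0,0,60]},{"fingers":0,"xyz":[476,123,-60],"rotation":[0,0,60]},{"fingers":0,"xyz":[476,123,-60],"rotation":[0,0,60]},{"fingers":0,"xyz":[476,123,-60],"rotation":[0,0,60]},{"fingers":0,"xyz":[476,123,-30],"rotation":[0,0,60]},{"fingers":0,"xyz":[476,123,10],"rotation":[0,0,60]},{"fingers":0,"xyz":[476,123,34],"rotation":[0,0,60]},{"fingers":0,"xyz":[476,123,34],"rotation":[0,0,60]},{"fingers":0,"xyz":[476,123,34],"rotation":[0,0,60]},{"fingers":0,"xyz":[476,123,34],"rotation":[0,0,60]},{"fingers":0,"xyz":[476,123,34],"rotation":[0,0,60]}]'
python3 - <<'E'
from h import *
s=env.observe();print(s['ee_pos'],np.degrees(s['tcp_rot']),s['q'])
im=env.capture('wrist');cv2.imwrite('pics/w3.png',im)
Rm=R.from_euler('xyz',s['tcp_rot']).as_matrix()
print(Rm.T@(np.array([.5478,.2017,.054])-s['ee_pos'])*1e3, proj('wrist',[.5478,.2017,.088],s))
E
```

```text
time: 4.67
ee_pos: [0.5475, 0.2022, 0.1188]
tcp_rot: [3.138, 0.001, 0.702]
wrist_force: [0.1, 0.3, 0.5]
gripper_width: 0.0854
[0.54748669 0.20219838 0.11876658] [1.79803371e+02 3.76535933e-02 4.02259180e+01] [ 0.35557724  0.47244177  0.04130646  1.13911367 -0.00345105  2.79509311]
[-4.00786274e-02  3.60582648e-01  6.47682412e+01] (np.float64(253.71534684757324), np.float64(214.9742980383417))
```

View pics/w3.png

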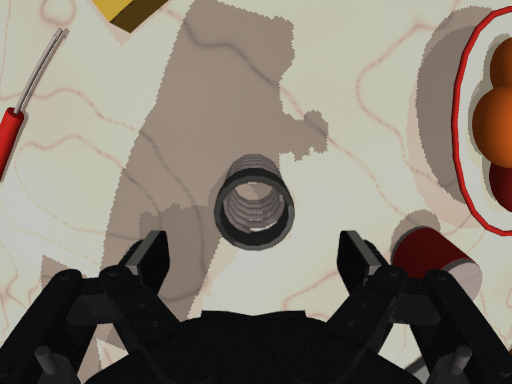

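```bash
python3 - <<'E'
from h import *
s=env.observe()
im=cv2.imread('pics/w3.png');c=im[150:260,200:310];cv2.imwrite('pics/w3z.png',cv2.resize(c,None,fx=5,fy=5,interpolation=cv2.INTER_CUBIC))
a=np.linspace(0,2*np.pi,9)
for t in a[:-1]:
    print(proj('wrist',[.5478+.026*np.cos(t),.2017+.026*np.sin(t),.088],s), end=' ')
E
```

```text
(np.float64(279.4746280205069), np.float64(184.4152737465397)) (np.float64(248.41114894144775), np.float64(174.8670637994068)) (np.float64(219.75189647356842), np.float64(189.42722604228686)) (np.float64(211.3984427512553), np.float64(218.020386972105)) (np.float64(226.60026367661467), np.float64(242.98467840511503)) (np.float64(255.5117623663321), np.float64(251.1105001025291)) (np.float64(282.62776302495126), np.float64(238.5324433850894)) (np.float64(293.1304689956605), np.float64(211.35415524383708))
```

View pics/w3z.png

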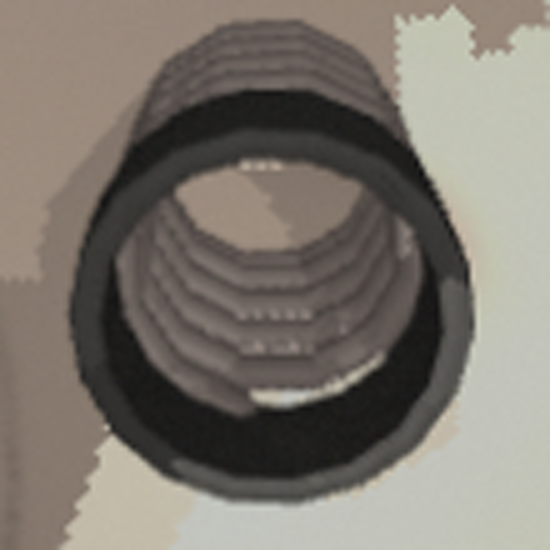

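```bash
python3 -m jog '[{"fingers":0,"xyz":[0,0,10],"rotation":[0,0,-7]},{"fingers":0,"xyz":[0,0,20],"rotation":[0,0,-14]},{"fingers":0,"xyz":[0,0,30],"rotation":[0,0,-21]},{"fingers":0,"xyz":[0,0,40],"rotation":[0,0,-28]},{"fingers":0,"xyz":[0,0,50],"rotation":[0,0,-35]},{"fingers":0,"xyz":[0,0,60],"rotation":[0,0,-42]},{"fingers":0,"xyz":[0,0,65],"rotation":[0,0,-45]},{"fingers":0,"xyz":[0,0,65],"rotation":[0,0,-45]},{"fingers":0,"xyz":[0,0,65],"rotation":[0,0,-45]},{"fingers":0,"xyz":[0,0,65],"rotation":[0,0,-45]}]'
python3 - <<'E'
from h import *
s=env.observe();print(s['ee_pos'],np.degrees(s['tcp_rot']))
Rm=R.from_euler('xyz',s['tcp_rot']).as_matrix()
print(Rm.T@(np.array([.5478,.2017,.054])-s['ee_pos'])*1e3)
E
```

```text
time: 5.55
ee_pos: [0.5499, 0.2009, 0.0566]
tcp_rot: [3.135, 0.001, 1.483]
wrist_force: [-0.5, -0.4, 0.4]
gripper_width: 0.0855
[0.5499465  0.20087379 0.05663126] [1.79616396e+02 4.58776214e-02 8.49774690e+01]
[ 0.63722213 -2.22815305  2.61588862]
```

```bash
python3 -m jog '[{"fingers":0,"xyz":[0.6,-2.2,2],"rotation":[0.4,0,0]},{"fingers":0,"xyz":[0.6,-2.2,2],"rotation":[0.4,0,0]},{"fingers":0,"xyz":[0.6,-2.2,2],"rotation":[0.4,0,0]},{"fingers":1,"xyz":[0.6,-2.2,2],"rotation":[0.4,0,0]},{"fingers":1,"xyz":[0.6,-2.2,2],"rotation":[0.4,0,0]},{"fingers":1,"xyz":[0.6,-2.2,2],"rotation":[0.4,0,0]},{"fingers":1,"xyz":[0.6,-2.2,2],"rotation":[0.4,0,0]},{"fingers":1,"xyz":[0.6,-2.2,2],"rotation":[0.4,0,0]},{"fingers":1,"xyz":[0.6,-2.2,2],"rotation":[0.4,0,0]},{"fingers":1,"xyz":[0.6,-2.2,2],"rotation":[0.4,0,0]},{"fingers":1,"xyz":[0.6,-2.2,2],"rotation":[0.4,0,0]}]' 60
python3 - <<'E'
from h import *
s=env.observe();print(s['ee_pos'],np.degrees(s['tcp_rot']),s['wrist_force'],s['ft_torque'])
cv2.imwrite('pics/w4.png',env.capture('wrist'))
E
```

```text
time: 6.47
ee_pos: [0.5478, 0.2017, 0.0546]
tcp_rot: [-3.141, 0.001, 1.483]
wrist_force: [-0.0, 0.3, 0.9]
gripper_width: 0.0497
[0.54777946 0.20173765 0.05463002] [-1.79978970e+02  3.84140508e-02  8.49799256e+01] [-0.00105451  0.27109491  0.91575266] [ 0.07824104  0.09508017 -0.01692509]
```

View pics/w4.png

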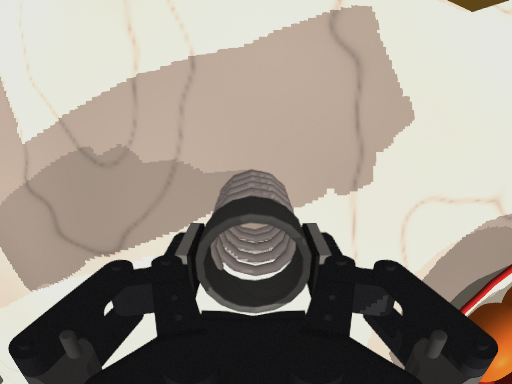

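```bash
python3 -m jog '[{"fingers":1,"xyz":[0,0,-15],"rotation":[0,0,0]},{"fingers":1,"xyz":[0,0,-45],"rotation":[0,0,0]},{"fingers":1,"xyz":[0,0,-80],"rotation":[0,0,3]},{"fingers":1,"xyz":[-10,0,-115],"rotation":[0,0,8]},{"fingers":1,"xyz":[-35,-1,-135],"rotation":[0,0,14]},{"fingers":1,"xyz":[-70,-2,-135],"rotation":[0,0,20]},{"fingers":1,"xyz":[-105,-3,-135],"rotation":[0,0,26]},{"fingers":1,"xyz":[-140,-5,-135],"rotation":[0,0,32]},{"fingers":1,"xyz":[-175,-6,-135],"rotation":[0,0,38]},{"fingers":1,"xyz":[-210,-7,-135],"rotation":[0,0,44]},{"fingers":1,"xyz":[-245,-8,-135],"rotation":[0,0,50]},{"fingers":1,"xyz":[-280,-9,-135],"rotation":[0,0,56]},{"fingers":1,"xyz":[-315,-10,-135],"rotation":[0,0,61]},{"fingers":1,"xyz":[-350,-11,-135],"rotation":[0,0,65]},{"fingers":1,"xyz":[-385,-12,-135],"rotation":[0,0,66]},{"fingers":1,"xyz":[-410,-13,-135],"rotation":[0,0,66]},{"fingers":1,"xyz":[-428,-13,-135],"rotation":[0,0,66]},{"fingers":1,"xyz":[-428,-13,-135],"rotation":[0,0,66]},{"fingers":1,"xyz":[-428,-13,-135],"rotation":[0,0,66]},{"fingers":1,"xyz":[-428,-13,-135],"rotation":[0,0,66]}]'
python3 - <<'E'
from h import *
s=env.observe();print(s['ee_pos'],np.degrees(s['tcp_rot']),s['q'],s['wrist_force'],s['ft_torque'])
cv2.imwrite('pics/w5.png',env.capture('wrist'))
t=env.capture('scene');cv2.imwrite('pics/s5.png',cv2.resize(t[110:240,100:240],None,fx=5,fy=4.6,interpolation=cv2.INTER_CUBIC))
Rm=R.from_euler('xyz',s['tcp_rot']).as_matrix()
print(Rm.T@(np.array([.4970,-.2236,.185])-s['ee_pos'])*1e3)
E
```

```text
time: 8.18
ee_pos: [0.497, -0.2229, 0.1893]
tcp_rot: [-3.141, 0.002, 0.331]
wrist_force: [-0.5, -0.1, -3.5]
gripper_width: 0.0501
[ 0.49695701 -0.22289973  0.18926456] [-1.79943130e+02  8.80175785e-02  1.89739598e+01] [-4.21448720e-01  3.50980744e-01  4.63570924e-02  1.26797243e+00
 -3.25566593e-04  2.38898692e+00] [-0.50879639 -0.11680107 -3.46925731] [ 0.01385234 -0.00963324  0.01539307]
[-0.18047536  0.68043436  4.26416593]
```

View pics/w5.png

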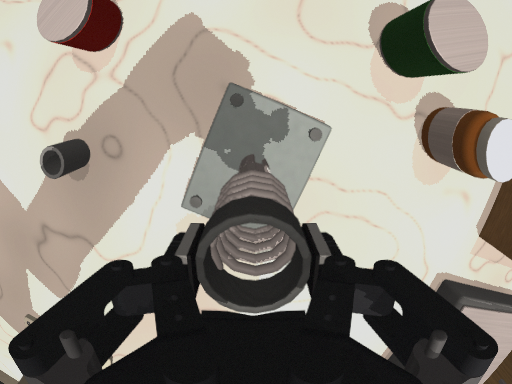

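View pics/s5.png

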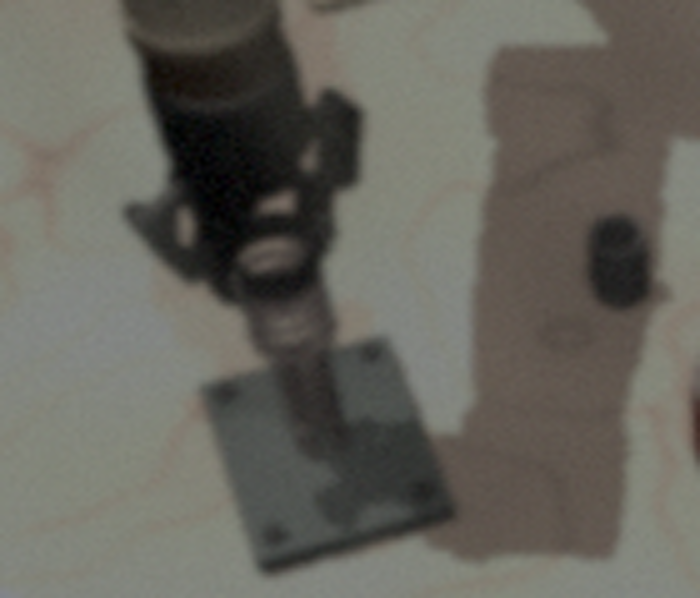

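```bash
python3 -m jog '[{"fingers":1,"xyz":[-0.2,0.7,6],"rotation":[0,0,0]},{"fingers":1,"xyz":[-0.2,0.7,12],"rotation":[0,0,0]},{"fingers":1,"xyz":[-0.2,0.7,16],"rotation":[0,0,0]},{"fingers":1,"xyz":[-0.2,0.7,20],"rotation":[0,0,0]},{"fingers":1,"xyz":[-0.2,0.7,24],"rotation":[0,0,0]},{"fingers":1,"xyz":[-0.2,0.7,28],"rotation":[0,0,0]},{"fingers":1,"xyz":[-0.2,0.7,32],"rotation":[0,0,0]},{"fingers":1,"xyz":[-0.2,0.7,36],"rotation":[0,0,0]},{"fingers":1,"xyz":[-0.2,0.7,36],"rotation":[0,0,0]},{"fingers":1,"xyz":[-0.2,0.7,36],"rotation":[0,0,0]}]'
python3 - <<'E'
from h import *
s=env.observe();print(s['ee_pos'],np.degrees(s['tcp_rot']),s['wrist_force'],s['ft_torque'])
im=env.capture('wrist');cv2.imwrite('pics/w6.png',cv2.resize(im[130:330,150:360],None,fx=3,fy=3,interpolation=cv2.INTER_CUBIC))
E
```

```text
time: 9.12
ee_pos: [0.4971, -0.223, 0.1533]
tcp_rot: [-3.141, 0.002, 0.332]
wrist_force: [-0.2, -0.2, -2.3]
gripper_width: 0.0493
[ 0.49711648 -0.22303178  0.15327981] [-1.79951466e+02  9.56487768e-02  1.90507088e+01] [-0.24361668 -0.17726342 -2.26674572] [0.01201314 0.0118949  0.0161603 ]
```

View pics/w6.png

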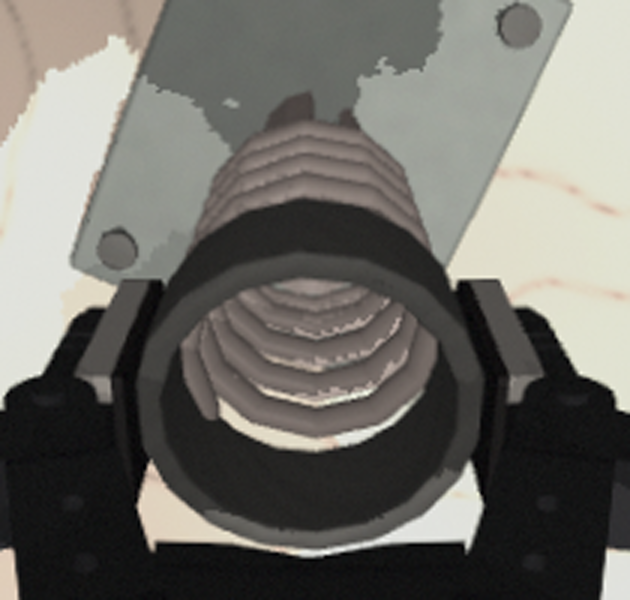

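```bash
python3 -m jog '[{"fingers":1,"xyz":[0,0,4],"rotation":[0,0,0]},{"fingers":1,"xyz":[0,0,8],"rotation":[0,0,0]},{"fingers":1,"xyz":[0,0,12],"rotation":[0,0,0]},{"fingers":1,"xyz":[0,0,16],"rotation":[0,0,0]},{"fingers":1,"xyz":[0,0,20],"rotation":[0,0,0]},{"fingers":1,"xyz":[0,0,24],"rotation":[0,0,0]},{"fingers":1,"xyz":[0,0,24],"rotation":[0,0,0]}]'
python3 -c "
from h import *
s=env.observe();print(s['ee_pos'],np.degrees(s['tcp_rot']),s['wrist_force'],s['ft_torque'])"
```

```text
time: 9.75
ee_pos: [0.4967, -0.2228, 0.1284]
tcp_rot: [-3.14, 0.003, 0.333]
wrist_force: [-0.5, 0.2, -2.6]
gripper_width: 0.0497
[ 0.49665742 -0.22283916  0.12840705] [-1.79900561e+02  1.48661027e-01  1.90527381e+01] [-0.49719091  0.23877658 -2.55415462] [-0.0077794  -0.02007461 -0.02225184]
```

```bash
python3 -m jog '[{"fingers":1,"xyz":[0,0.5,4],"rotation":[0,0,0]},{"fingers":1,"xyz":[0,0.5,8],"rotation":[0,0,0]},{"fingers":1,"xyz":[0,0.5,12],"rotation":[0,0,0]},{"fingers":1,"xyz":[0,0.5,16],"rotation":[0,0,0]},{"fingers":1,"xyz":[0,0.5,16],"rotation":[0,0,0]},{"fingers":1,"xyz":[0,0.5,16],"rotation":[0,0,0]}]'
python3 -c "
from h import *
s=env.observe();print(s['ee_pos'],np.degrees(s['tcp_rot']),s['wrist_force'],s['ft_torque'])"
python3 -m jog '[{"fingers":1,"xyz":[0,0,3],"rotation":[0,0,0]},{"fingers":1,"xyz":[0,0,6],"rotation":[0,0,0]},{"fingers":1,"xyz":[0,0,9],"rotation":[0,0,0]},{"fingers":1,"xyz":[0,0,9],"rotation":[0,0,0]},{"fingers":1,"xyz":[0,0,9],"rotation":[0,0,0]}]'
python3 -c "
from h import *
s=env.observe();print(s['ee_pos'],np.degrees(s['tcp_rot']),s['wrist_force'],s['ft_torque'])"
```

```text
time: 10.25
ee_pos: [0.4965, -0.2232, 0.112]
tcp_rot: [-3.139, 0.003, 0.332]
wrist_force: [-0.0, -0.3, -3.0]
gripper_width: 0.0502
[ 0.49650152 -0.22316122  0.11202675] [-179.86762178    0.18274258   19.05023462] [-0.02820226 -0.28060751 -3.0152009 ] [-0.01561159  0.03491388  0.00049657]
time: 10.67
ee_pos: [0.4971, -0.2234, 0.1038]
tcp_rot: [-3.141, 0.002, 0.333]
wrist_force: [-0.1, 0.1, 2.7]
gripper_width: 0.05
[ 0.49711445 -0.22343441  0.10381975] [-1.79940154e+02  1.06694967e-01  1.90522670e+01] [-0.06850136  0.07395935  2.67937318] [-0.09773073 -0.02860535 -0.03449859]
```

```bash
python3 -m jog '[{"fingers":1,"xyz":[0,0,-5],"rotation":[0,0,0]},{"fingers":1,"xyz":[0,0,-9.7],"rotation":[0,0,0]},{"fingers":1,"xyz":[0,0,-9.7],"rotation":[0,0,0]},{"fingers":1,"xyz":[0,0,-9.7],"rotation":[0,0,-5]},{"fingers":1,"xyz":[0,0,-9.7],"rotation":[0,0,-10]},{"fingers":1,"xyz":[0,0,-9.7],"rotation":[0,0,-15]},{"fingers":1,"xyz":[0,0,-9.7],"rotation":[0,0,-20]},{"fingers":1,"xyz":[0,0,-9.7],"rotation":[0,0,-20]}]'
python3 -c "
from h import *
s=env.observe();print(s['ee_pos'],np.degrees(s['tcp_rot']),s['wrist_force'],s['ft_torque'])"
python3 -m jog '[{"fingers":1,"xyz":[0,0,0],"rotation":[0,0,-5]},{"fingers":1,"xyz":[0,0,0],"rotation":[0,0,-10]},{"fingers":1,"xyz":[0,0,0],"rotation":[0,0,-14]},{"fingers":1,"xyz":[0,0,0],"rotation":[0,0,-14]},{"fingers":1,"xyz":[0,0,0],"rotation":[0,0,-14]}]'
python3 -c "
from h import *
s=env.observe();print(s['ee_pos'],np.degrees(s['tcp_rot']),s['wrist_force'],s['ft_torque'])"
```

```text
time: 11.33
ee_pos: [0.4965, -0.2231, 0.1129]
tcp_rot: [-3.138, 0.002, 0.683]
wrist_force: [0.2, 0.4, -2.6]
gripper_width: 0.0503
[ 0.49651206 -0.22314512  0.11288292] [-1.79817271e+02  1.23104263e-01  3.91326375e+01] [ 0.24534494  0.39073978 -2.573304  ] [-0.05821122 -0.00342181 -0.02156651]
time: 11.75
ee_pos: [0.4962, -0.223, 0.1125]
tcp_rot: [-3.137, 0.001, 0.924]
wrist_force: [-0.4, -0.5, -2.8]
gripper_width: 0.05
[ 0.49622507 -0.22296894  0.11253105] [-1.79743223e+02  8.46360305e-02  5.29487685e+01] [-0.38621873 -0.46298946 -2.77347655] [ 0.02595665 -0.00126524 -0.04870028]
```

```bash
python3 -m jog '[{"fingers":1,"xyz":[0,0,4],"rotation":[0,0,0]},{"fingers":1,"xyz":[0.3,0.8,8],"rotation":[0.2,0,0]},{"fingers":1,"xyz":[0.3,0.8,12],"rotation":[0.2,0,0]},{"fingers":1,"xyz":[0.3,0.8,12],"rotation":[0.2,0,0]},{"fingers":1,"xyz":[0.3,0.8,12],"rotation":[0.2,0,0]}]'
python3 -c "
from h import *
s=env.observe();print(s['ee_pos'],np.degrees(s['tcp_rot']),s['wrist_force'],s['ft_torque'])"
```

```text
time: 12.17
ee_pos: [0.4965, -0.223, 0.0999]
tcp_rot: [-3.132, 0.002, 0.924]
wrist_force: [-0.3, 0.8, -1.7]
gripper_width: 0.0501
[ 0.49654471 -0.22304935  0.0998596 ] [-1.79464235e+02  1.03849549e-01  5.29207329e+01] [-0.31614033  0.77315316 -1.67627896] [ 0.02138543 -0.0128427   0.01551381]
```

```bash
python3 -m jog '[{"fingers":1,"xyz":[0.2,0.6,4],"rotation":[-0.5,0,0]},{"fingers":1,"xyz":[0.2,0.6,8],"rotation":[-0.5,0,0]},{"fingers":1,"xyz":[0.2,0.6,12],"rotation":[-0.5,0,0]},{"fingers":1,"xyz":[0.2,0.6,12],"rotation":[-0.5,0,0]}]'
python3 -c "
from h import *
s=env.observe();print(s['ee_pos'],np.degrees(s['tcp_rot']),s['wrist_force'],s['ft_torque'])"
python3 -m jog '[{"fingers":1,"xyz":[0,0,4],"rotation":[0,0,0]},{"fingers":1,"xyz":[0,0,8],"rotation":[0,0,0]},{"fingers":1,"xyz":[0,0,8],"rotation":[0,0,0]},{"fingers":1,"xyz":[0,0,8],"rotation":[0,0,0]}]'
python3 -c "
from h import *
s=env.observe();print(s['ee_pos'],np.degrees(s['tcp_rot']),s['wrist_force'],s['ft_torque'])"
```

```text
time: 12.5
ee_pos: [0.4962, -0.2228, 0.0867]
tcp_rot: [-3.139, 0.002, 0.924]
wrist_force: [-0.2, 0.1, -2.7]
gripper_width: 0.0496
[ 0.49621513 -0.22281248  0.08673268] [-1.79853302e+02  1.29511644e-01  5.29202071e+01] [-0.18649241  0.05805028 -2.7429267 ] [-0.024488   -0.03156898 -0.0645114 ]
time: 12.83
ee_pos: [0.4959, -0.2227, 0.0783]
tcp_rot: [-3.138, 0.002, 0.924]
wrist_force: [0.6, -0.7, -2.2]
gripper_width: 0.0497
[ 0.49590487 -0.22265315  0.07833907] [-1.79804694e+02  1.39861491e-01  5.29205507e+01] [ 0.55847226 -0.72579914 -2.18966579] [-0.04792137  0.01754214 -0.00065943]
```

Nearly home, no contact yet; press gently to confirm.

```bash
python3 -m jog '[{"fingers":1,"xyz":[0.2,1,2],"rotation":[0,0,0]},{"fingers":1,"xyz":[0.2,1,4],"rotation":[0,0,0]},{"fingers":1,"xyz":[0.2,1,4],"rotation":[0,0,0]},{"fingers":1,"xyz":[0.2,1,4],"rotation":[0,0,0]}]'
python3 -c "
from h import *
s=env.observe();print(s['ee_pos'],np.degrees(s['tcp_rot']),s['wrist_force'],s['ft_torque'])"
python3 -m jog '[{"fingers":1,"xyz":[0.2,0,2],"rotation":[0,0,0]},{"fingers":1,"xyz":[0.2,0,4],"rotation":[0,0,0]},{"fingers":1,"xyz":[0.2,0,4],"rotation":[0,0,0]},{"fingers":1,"xyz":[0.2,0,4],"rotation":[0,0,0]}]'
python3 -c "
from h import *
s=env.observe();print(s['ee_pos'],np.degrees(s['tcp_rot']),s['wrist_force'],s['ft_torque'])
im=env.capture('wrist');cv2.imwrite('pics/w7.png',cv2.resize(im[130:330,150:360],None,fx=3,fy=3,interpolation=cv2.INTER_CUBIC))"
```

```text
time: 13.17
ee_pos: [0.4973, -0.2234, 0.0748]
tcp_rot: [-3.139, 0.002, 0.924]
wrist_force: [0.2, -0.1, 0.6]
gripper_width: 0.0497
[ 0.49730709 -0.2233678   0.07481096] [-1.79874163e+02  1.25238297e-01  5.29150471e+01] [ 0.1851051  -0.13617889  0.61044685] [-0.05306538 -0.00421661 -0.00611218]
time: 13.5
ee_pos: [0.4974, -0.2233, 0.0711]
tcp_rot: [-3.14, 0.002, 0.924]
wrist_force: [-1.9, 0.3, 3.3]
gripper_width: 0.0499
[ 0.49742155 -0.22330925  0.07112644] [-1.79892850e+02  1.33106183e-01  5.29154710e+01] [-1.88072693  0.28634548  3.30407431] [ 0.02682254  0.37978347 -0.02349277]
```

View pics/w7.png

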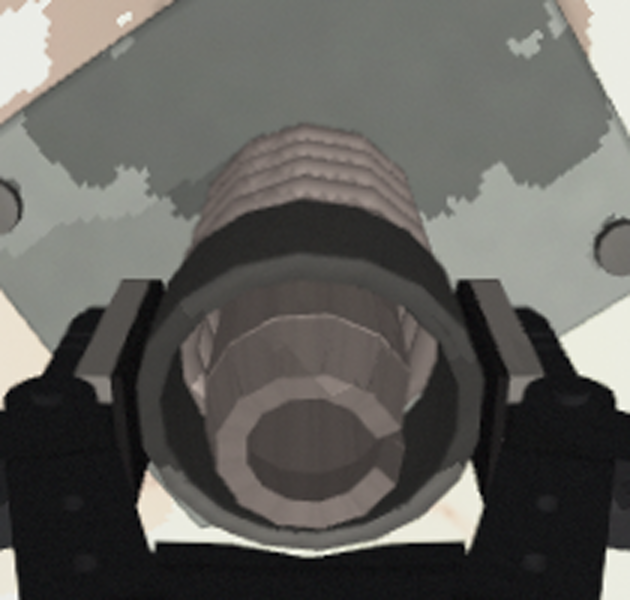

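```bash
python3 -m jog '[{"fingers":1,"xyz":[0,0,0],"rotation":[0,0,3]},{"fingers":1,"xyz":[0,0,0],"rotation":[0,0,5]},{"fingers":1,"xyz":[0,0,0],"rotation":[0,0,0]},{"fingers":1,"xyz":[0,0,0],"rotation":[0,0,-5]},{"fingers":1,"xyz":[0,0,0],"rotation":[0,0,-5]},{"fingers":1,"xyz":[0,0,0],"rotation":[0,0,0]},{"fingers":1,"xyz":[0,0,0],"rotation":[0,0,0]},{"fingers":1,"xyz":[0,0,0],"rotation":[0,0,0]}]'
python3 -c "
from h import *
s=env.observe();print(s['ee_pos'],np.degrees(s['tcp_rot']),s['wrist_force'],s['ft_torque'])"
python3 -m jog '[{"fingers":1,"xyz":[0,0,-4],"rotation":[0,0,0]},{"fingers":1,"xyz":[0,0,-4],"rotation":[0,0,0]},{"fingers":1,"xyz":[0,0,-4],"rotation":[0,0,0]}]'
python3 -c "
from h import *
s=env.observe();print(s['ee_pos'],s['wrist_force'],s['ft_torque'])"
python3 -m jog '[{"fingers":1,"xyz":[0,0,-3],"rotation":[0,0,0]},{"fingers":1,"xyz":[0,0,-3],"rotation":[0,0,0]},{"fingers":1,"xyz":[0,0,-3],"rotation":[0,0,0]}]'
python3 -c "
from h import *
s=env.observe();print(s['ee_pos'],s['wrist_force'],s['ft_torque'])"
```

```text
time: 14.22
ee_pos: [0.4979, -0.2235, 0.0714]
tcp_rot: [-3.141, 0.002, 0.924]
wrist_force: [0.2, -0.3, 2.3]
gripper_width: 0.0499
[ 0.49785461 -0.22353089  0.07139994] [-1.79951473e+02  1.20052496e-01  5.29313016e+01] [ 0.23741593 -0.29419804  2.31459445] [ 0.02051951  0.04643329 -0.02302499]
time: 14.47
ee_pos: [0.4979, -0.2236, 0.0753]
tcp_rot: [-3.141, 0.002, 0.924]
wrist_force: [0.2, -0.3, -0.2]
gripper_width: 0.0499
[ 0.49794689 -0.22357641  0.07534806] [ 0.23635505 -0.33952771 -0.16685316] [-0.07525521 -0.1667021  -0.01621056]
time: 14.72
ee_pos: [0.4974, -0.2233, 0.0779]
tcp_rot: [-3.14, 0.002, 0.924]
wrist_force: [-0.2, 0.5, -3.0]
gripper_width: 0.0498
[ 0.49744399 -0.22329611  0.07787359] [-0.22732217  0.46849969 -2.95732824] [-0.04492212 -0.00954712  0.00249108]
```

```bash
python3 -m jog '[{"fingers":0.8,"xyz":[0,0,0.5],"rotation":[0,0,0]},{"fingers":0.5,"xyz":[0,0,0.5],"rotation":[0,0,0]},{"fingers":0.2,"xyz":[0,0,0.5],"rotation":[0,0,0]},{"fingers":0,"xyz":[0,0,0.5],"rotation":[0,0,0]},{"fingers":0,"xyz":[0,0,0.5],"rotation":[0,0,0]},{"fingers":0,"xyz":[0,0,0.5],"rotation":[0,0,0]},{"fingers":0,"xyz":[0,0,0.5],"rotation":[0,0,0]},{"fingers":0,"xyz":[0,0,0.5],"rotation":[0,0,0]}]'
python3 -c "
from h import *
s=env.observe();print(s['ee_pos'],s['wrist_force'])
im=env.capture('wrist');cv2.imwrite('pics/w8.png',im)"
python3 -m jog '[{"fingers":0,"xyz":[0,0,-10],"rotation":[0,0,0]},{"fingers":0,"xyz":[0,0,-25],"rotation":[0,0,0]},{"fingers":0,"xyz":[0,0,-50],"rotation":[0,0,0]},{"fingers":0,"xyz":[0,0,-80],"rotation":[0,0,0]},{"fingers":0,"xyz":[-40,0,-100],"rotation":[0,0,0]},{"fingers":0,"xyz":[-70,0,-100],"rotation":[0,0,0]},{"fingers":0,"xyz":[-70,0,-100],"rotation":[0,0,0]},{"fingers":0,"xyz":[-70,0,-100],"rotation":[0,0,0]},{"fingers":0,"xyz":[-70,0,-100],"rotation":[0,0,0]}]'
python3 - <<'E'
from h import *
s=env.observe();print(s['ee_pos'],s['wrist_force'])
im=env.capture('wrist');cv2.imwrite('pics/w9.png',im)
u,v=map(int,proj('wrist',[.497,-.2236,.1],s));print(u,v,u-50,v-50)
cv2.imwrite('pics/w9z.png',cv2.resize(im[v-50:v+50,u-50:u+50],None,fx=6,fy=6,interpolation=cv2.INTER_CUBIC))
import pickle;pickle.dump(s,open('s9.pkl','wb'))
E
```

```text
time: 15.38
ee_pos: [0.4976, -0.2234, 0.0776]
tcp_rot: [-3.14, 0.002, 0.924]
wrist_force: [-0.0, -0.2, -0.0]
gripper_width: 0.0854
[ 0.49758577 -0.22338002  0.07757189] [-0.00251825 -0.15908887 -0.04760349]
time: 16.18
ee_pos: [0.4556, -0.2791, 0.178]
tcp_rot: [-3.14, 0.002, 0.924]
wrist_force: [-0.8, 1.3, -0.7]
gripper_width: 0.0853
[ 0.4555941  -0.27909474  0.17800012] [-0.77573642  1.30842325 -0.70288639]
252 102 202 52
```

View pics/w9.png

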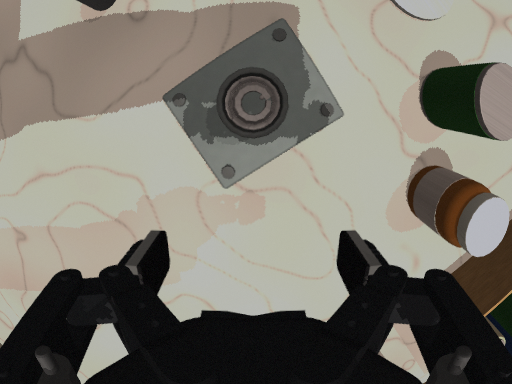

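View pics/w9z.png

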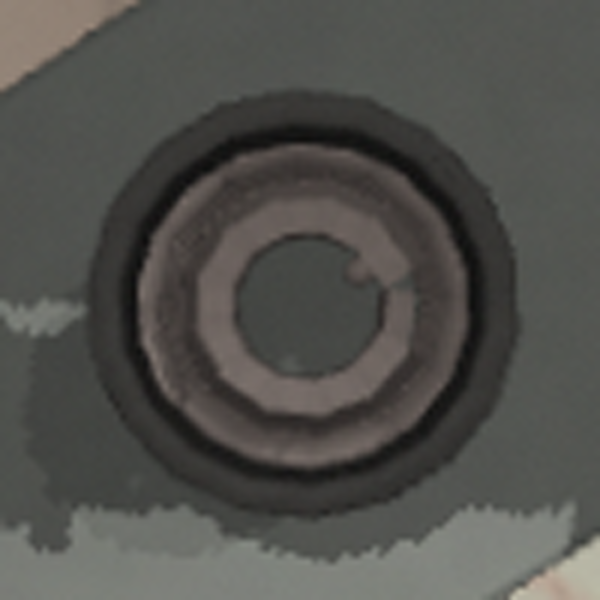

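```bash
python3 - <<'E'
from h import *
np.set_printoptions(precision=4,suppress=True)
import pickle;s=pickle.load(open('s9.pkl','rb'))
f=lambda x,y:(202+(x+.5)/6-.5,52+(y+.5)/6-.5)
print(onz('wrist',*f(304,303),.108,s), onz('wrist',*f(304,303),.025,s))
for e in [(88,303),(520,303),(304,89),(304,518)]: print(1e3*np.linalg.norm(onz('wrist',*f(*e),.108,s)-onz('wrist',*f(304,303),.108,s)))
for z in(.023,): 
  d=onz('wrist',*f(355,272),z,s)-[.497,-.2236,z];print('tang',np.linalg.norm(d),np.degrees(np.arctan2(d[1],d[0])))
t=env.capture('scene');cv2.imwrite('pics/s9.png',t);cv2.imwrite('pics/s9z.png',cv2.resize(t[160:240,130:200],None,fx=7,fy=7,interpolation=cv2.INTER_CUBIC))
for r,z in((.026,.108),(.026,.084),(.025,.02)):
  p=np.array([proj('scene',[.497+r*np.cos(a),-.2236+r*np.sin(a),z]) for a in np.linspace(0,6.28,60)])
  print(z,(p.min(0)-[130,160])*7,(p.max(0)-[130,160])*7)
cv2.imwrite('pics/t9.png',env.capture('top'))
E
```

```text
[ 0.4968 -0.2236  0.108 ] [ 0.4968 -0.2232  0.025 ]
25.549816685179486
25.535072580304103
25.65079958347978
25.749696053626923
tang 0.009678723998788991 -3.058055732314269
0.108 [139.3537 148.2676] [267.4807 249.8668]
0.084 [149.5583 183.5975] [275.8982 284.6071]
0.02 [177.7918 275.1429] [294.9176 370.7307]
```

View pics/s9z.png

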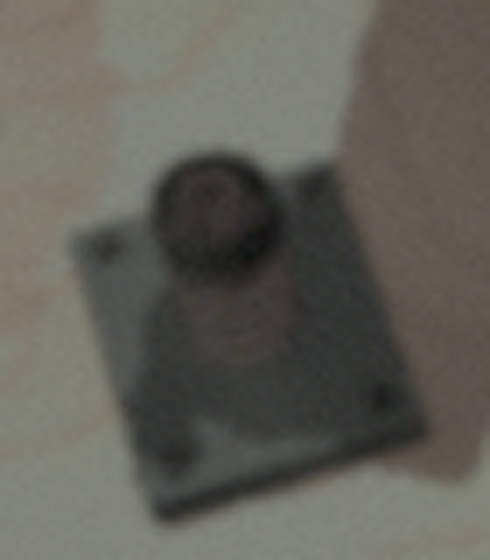

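View pics/t9.png

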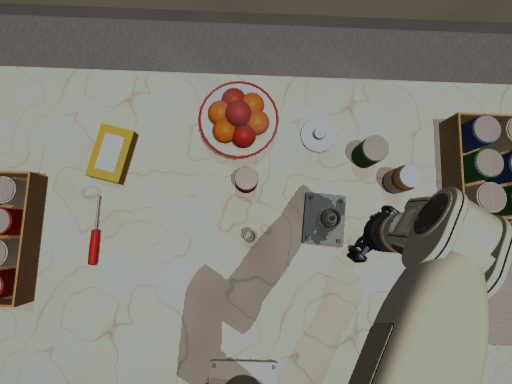

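```bash
python3 -c "
from rig import env
print(env.hand_in(), env.observe()['wrist_force'])"
```

```text
the job is handed in; nothing more can be done
the job is handed in; nothing more can be done
```

I threaded the spring over the guide post and let go. It is standing upright on the base plate, and the job was handed in after about 16 s of robot time. I lowered it until the tang touched the ledge, raised it about 9 mm and turned it 34° anticlockwise. It then went down until the foot met the plate. I pressed and twisted it a little to check it was seated, took the load off and released it.

**Last checks:**
- **Height:** the collar's apparent size and its outline in the scene picture both match a collar top at 108 mm, which means the foot is on the plate.
- **Tang:** it points to about −3°. The lower slot should face about −6°, so they agree.
- **Bystanders:** none look moved in the top picture, and the gripper is clear of everything.

**One mismatch:** the drop from ledge to plate, worked out from the contact forces, first came to about 32 mm against an expected 33.5 mm. After the twist it read about 33 mm, within the force noise.

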